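# Free the sprung lid of the stamp case and set out the square stamp

## Robot

A 6-joint arm with a two-finger parallel gripper is mounted at the origin on the work surface. World frame = base frame: x ahead of the robot, y to its left, z up, the work surface at z = 0. Lengths are in m, angles in rad, forces in N, time in s.
With the tool pointing down it reaches from about 0.3 to 0.775 m from the base axis. Payload 14.6 kg.
Tool frame: the origin (TCP) lies midway between the tips of the shut fingers; the grasp point (between the pads) lies 19 mm behind it (ctrl.pinch_z is the distance from the TCP to the grasp point, in m); z points along the fingers, y is the line along which they close (so a half turn about z gives the same grasp; the last joint's range is limited). The gripper opens to 94 mm and grips with 3 to 60 N. Pads are 16 mm wide; open, the fingers measure 119 mm over their backs; the gripper's body (75 mm by 177 mm) begins 78 mm behind the grasp point.
Start: joints at [1.149, 0.3, 1.521, -0, 1.321, -0.067], TCP at [0.191, 0.516, 0.205] pointing down, gripper open.
Joint ranges: [-3.03, 3.03], [-0.79, 2.21], [0.23, 2.52], [-1.04, 4.18], [0, 3.07], [-2.55, 2.55]. Speed limits (rad/s): [2.22, 2.22, 2.57, 3.14, 3.14, 3.14].

## Interface

Orientations are given as [roll, pitch, yaw] about the fixed x, y, z axes, in that order (R = Rz(yaw) Ry(pitch) Rx(roll)).
In Python, from station import ctrl gives the robot as it stands.
- The arm moves only by the tool jog_arm, never from a script. Its argument "motion" is a list of rows, each a list of 7 numbers: the shift along the tool's x, y, z in m, then the turn, a rotation vector about the tool's x, y, z in rad, then the opening, from -1 (shut) to 1 (fully open). In form: [[tx, ty, tz, rx, ry, rz, gripper], ...]. A call has 1 to 5 rows; each row shifts and turns the commanded pose from where the row before left it, along the tool's axes as they then stand; what a row does not reach is not made up. A row lasts 1/10 s, in which the tool goes at most 50 mm and 8.59 degrees, less where a joint would pass 70% of its speed; a pose out of reach is approached as far as the arm can. A call is refused whole if a number of a shift passes 0.05 or a number of a turn 0.15, either way. A call with a gripper value outside its range is refused whole. The fingers move at their own pace and stop on an object; "squeeze" is the grip in N (left out, the last holds). Time passes only in rows, so rows that do not move let the fingers close. It gives the time, the measured TCP pose, the force, the opening and the grip force at its end, in the units of the state.
- ctrl.get_obs(): the state, without advancing time (a new reading comes with each control period).
- ctrl.camera(name): name is "side" or "top" or "wrist"; returns the picture (480x640x3 uint8, red, green, blue); there is no depth.
- ctrl.camera_model(name): a dict with "intrinsics" (3x3 intrinsics, pixels), "rvec" (rotation vector, rad) and "tvec" (3), from world to camera coordinates, as OpenCV has them. Camera axes: x right, y down, z forward; pixel columns grow to the right and rows downward; lengths in m; the calibration is good to about 2 mm. A picture is of the moment at which its call begins: read the wrist's pose just before it. camera_model takes no time and is no camera call; for the wrist camera it gives the pose at the moment of the call.
- ctrl.hand_in(): hands the job in; it is judged then, once.
The state is a dict: "time_s": time; "qpos": joint angles; "joint_vel": joint speeds; "tau": joint torques, N m; "ee_pos": TCP position; "eef_rot": TCP orientation; "force": force on the tool from outside, world axes, zero at the start; "moment": the same for the moment, N m; "grip_width": finger opening in m; "grip_force": force on a finger pad.
Only numpy, scipy, OpenCV 4.12 (cv2) and the standard library are available. Lean on these libraries where they do the work, as an engineer would, in place of code of your own. Each camera call takes 0.05 s, during which the arm holds its last target. There are 200 camera calls.

## Task

Press down the thumb latch at the front of the wooden stamp case, feeling for the point where it lets go and never pressing it hard, and let the sprung lid swing fully open by itself without touching it. Then take out the stamp with the square foot and set it down gently, upright, in the white square tray, leaving the round-footed stamp in the case and everything else where it is.

Things in the scene. Friction and masses are not known exactly. Their poses are not given: they have to be found in the camera images.
- case: light wooden case fixed to the table, 140 (x) x 290 (y) x 62 mm high without lid, 6 mm walls and floor; origin on the table under its centre; x points from the latch side (front) to the hinge side (back), z up. Two stamps stand on its floor, about 62 mm either side of the centre along y, either way round
- lid: flat wooden lid, 138 x 290 x 8 mm, top 70 mm above the table when shut; origin on its hinge line (case frame x +70, z +66 mm), the lid runs along its own -x. Its front edge swings up and back on a 140 mm arc. The robot must never touch it: at the thumb pad, keep every part of the hand that is below 120 mm over the pad within 55 mm of it towards the hinge side
- lid_hinge (a joint): opening angle of the lid in rad: 0 shut, 1.75 fully open (100 degrees; a stop). A spring drives it open in about 2 s once the latch lets go, and keeps it open, standing 205 mm high above the table just behind the case
- latch: steel see-saw latch at the middle of the case front: origin on its pivot (case frame x -76, z +36 mm). A hook goes up from it, its nose (top 73 mm above the table) over the lid's steel lip; a 30 mm wide cranked lever runs 66 mm forward (-x) and carries the thumb pad. Pressing the pad down tips the hook off the lip; a spring returns it. More than 18 N harms it
- latch_mid (a point): nominal top centre of the black thumb pad (28 x 40 mm, long along y), fixed in the case frame at x -126, z +36 mm. The pad is on a set screw: its real top is up to 8 mm below or above this: feel for it. Pressing takes 4 N at first, +0.5 N per mm. The lid lets go after 4.5 to 9 mm of press (varies, not visible); hard stop at 10 mm
- square_stamp: embossing stamp, about 90 g: square aluminium foot 44 x 44 x 10 mm and an upright round dark wood handle 28 mm in diameter up to 52 mm above the underside; origin at the centre of the underside. Grip the handle across its sides about 40 mm above the underside
- round_stamp: like the square stamp, but with a round foot 48 mm in diameter; stays in the case
- tray: white square tray fixed to the table, 170 x 170 mm outside, walls 6 mm thick and 14 mm high, floor top 6 mm above the table; origin under its centre on the table
- shaker_a: orange colour shaker with a steel cap, 42 mm in diameter, 84 mm high, standing just beyond the tray; origin at the centre of its underside; leave alone
- shaker_b: blue colour shaker, same size, standing between case and tray towards the robot; leave alone
- soap: white bar 60 x 40 x 24 mm beyond the tray; origin under its centre; leave alone
- funnel: small steel funnel standing mouth down, 60 mm in diameter, 55 mm high, near the robot's right; leave alone
- paint_brush: paint brush 190 mm long lying on the right of the table; leave alone
Mind the look-alikes: they are no part of the job. What is meant by the tray is not red, and is the larger of those in its own colour.

How it is judged:
By the outcome, as a careful person would: the job done as asked, in the order asked, and still so for the second after the job is handed in, with the robot touching nothing.
It also fails if it takes over 70 s, if anything falls off the work surface, if the arm or the gripper's body presses on something with over 40 N, if the wrist force passes 120 N, or if a joint passes its speed limit or range.

## Working session

There is one attempt and no reset: what is moved stays moved. The work goes in short steps, Python scripts to look and compute and a tool call to move; the robot and the scene stay as the last step left them, time stands still between calls to the robot, and variables do not carry over. Pictures are saved under pics/ and viewed, at most 10 in all, crops included, and the job is handed in when it is done.

Besides the shell and the picture viewer there is one more tool, called after ">>>" in YAML: its name, and indented under it one key for each argument. jog_arm: Moves the arm, as the interface text tells. Its arguments: {"type":"object","properties":{"motion":{"type":"array"},"squeeze":{"type":"number"}},"required":["motion"]}

```bash
mkdir -p pics
cat > h.py <<'E'
from station import ctrl
import cv2, numpy as np
np.set_printoptions(precision=4,suppress=True)
def snap(name,fn):
    m=ctrl.camera_model(name); im=ctrl.camera(name); cv2.imwrite('pics/'+fn,im[:,:,::-1]); return m
def unproj(m,uv,z):
    R=cv2.Rodrigues(np.array(m['rvec'],float))[0]; t=np.array(m['tvec'],float).ravel(); K=np.array(m['intrinsics'])
    c=-R.T@t; d=R.T@np.linalg.inv(K)@np.array([uv[0],uv[1],1.]); return c+d*(z-c[2])/d[2]
def proj(m,P):
    return cv2.projectPoints(np.array(P,float).reshape(-1,3),np.array(m['rvec'],float),np.array(m['tvec'],float),np.array(m['intrinsics'],float),None)[0].reshape(-1,2)
E
python3 - <<'E'
from h import *
o=ctrl.get_obs(); print(o); snap('top','top0.png'); snap('side','side0.png')
m=ctrl.camera_model('top'); print(m)
E
```

```text
{'time_s': 0.0, 'qpos': array([ 1.1494,  0.3005,  1.5216,  0.    ,  1.3207, -0.0666]), 'joint_vel': array([-0.0002, -0.0011,  0.0004,  0.0015, -0.0007,  0.0001]), 'tau': array([  0.0023, -53.1808, -35.2753,   0.071 ,   0.0241,  -0.0001]), 'ee_pos': array([0.191 , 0.5155, 0.2049]), 'eef_rot': array([-3.1404, -0.0001,  2.7868]), 'force': array([-0.5737,  0.208 , -0.6619]), 'moment': array([-0.0224,  0.0376, -0.067 ]), 'grip_force': 0.0, 'grip_width': 0.09381760189750565}
{'intrinsics': array([[615.6755,   0.    , 311.2054],
       [  0.    , 615.6755, 239.9323],
       [  0.    ,   0.    ,   1.    ]]), 'rvec': array([ 2.1416, -2.1495,  0.1597]), 'tvec': array([-0.1027,  0.5096,  1.4655])}
```

View pics/top0.png

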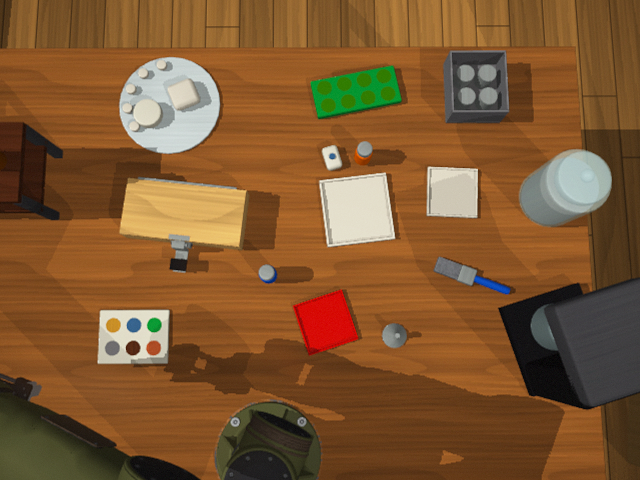

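View pics/side0.png

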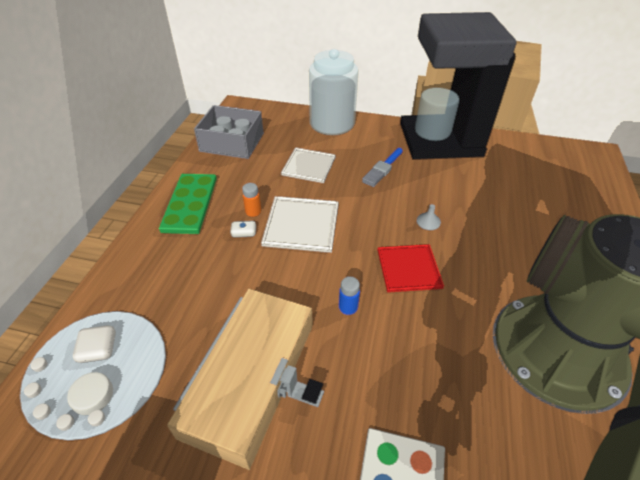

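The top view shows the case at about (185,213), with the thumb pad at (178,265). The large white tray is at (358,210), shaker_b at (267,273) and shaker_a at (364,152). The side view agrees with this.

Run:
```python
from h import *
im=cv2.imread('pics/top0.png')[165:285,105:265]; cv2.imwrite('pics/c1.png',cv2.resize(im,None,fx=5,fy=5,interpolation=cv2.INTER_CUBIC))
m=ctrl.camera_model('top')
for n,uv,z in [('pad',(178.5,265),.036),('tr',(249,190),.07),('fr',(243,248),.07),('fl',(120,235),.07),('bl',(130,178),.07),('t1',(320,180),.014),('t2',(388,173),.014),('t3',(395,240),.014),('t4',(327,246),.014),('shb',(267,270),.084),('sha',(364,147),.084)]: print(n,unproj(m,uv,z))
```

```text
pad [0.4491 0.218  0.036 ]
tr [0.627  0.0454 0.07  ]
fr [0.4856 0.0581 0.07  ]
fl [0.518  0.3525 0.07  ]
bl [0.6578 0.3341 0.07  ]
t1 [ 0.6651 -0.1273  0.014 ]
t2 [ 0.6826 -0.2989  0.014 ]
t3 [ 0.5118 -0.3125  0.014 ]
t4 [ 0.4974 -0.1437  0.014 ]
shb [ 0.4314 -0.0004  0.084 ]
sha [ 0.7292 -0.2331  0.084 ]
```

View pics/c1.png

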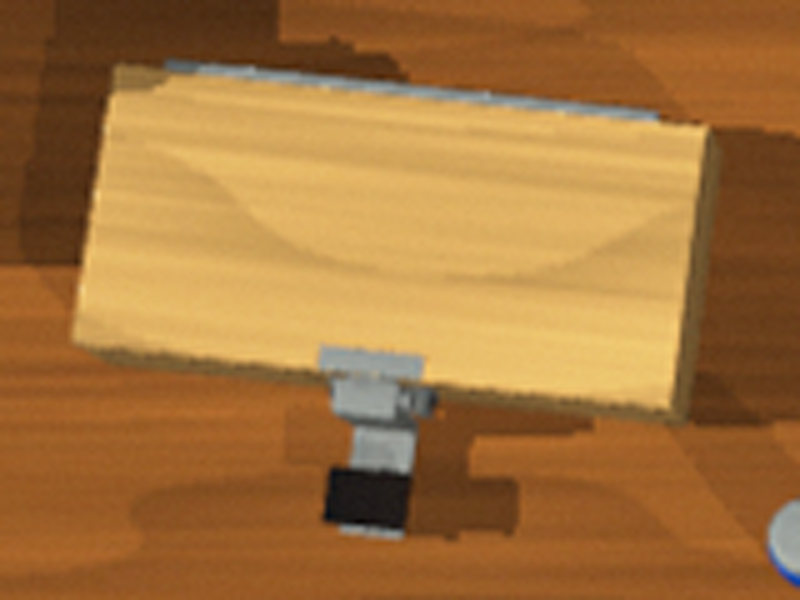

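The crop shows the lid's top corners at (113,66), (711,127), (675,410) and (75,345), and the pad centre at (367,497).

Run:
```python
from h import *
from scipy.optimize import least_squares
m=ctrl.camera_model('top')
px=np.array([(113,66),(711,127),(675,410),(75,345)])/5+[105,165]
L=np.array([[.07,.145],[.07,-.145],[-.068,-.145],[-.068,.145]])
W=np.array([unproj(m,p,.07)[:2] for p in px]); print(W)
f=lambda q:(L@np.array([[np.cos(q[2]),-np.sin(q[2])],[np.sin(q[2]),np.cos(q[2])]]).T+q[:2]-W).ravel()
r=least_squares(f,[.57,.2,0]); q=r.x; print(q,f(q)*1e3)
c,s=np.cos(q[2]),np.sin(q[2]);A=np.array([[c,-s],[s,c]])
print('pad',q[:2]+A@[-.126,0], 'obs',unproj(m,np.array([367,497])/5+[105,165],.036))
for y in(.062,-.062): print('stamp',q[:2]+A@[0,y])
W=np.array([unproj(m,p,.014)[:2] for p in [(320,180),(388,173),(395,240),(327,246)]]); print('tray',W.mean(0))
o=ctrl.get_obs();from scipy.spatial.transform import Rotation as Ro
print(Ro.from_euler('xyz',o['eef_rot']).as_matrix())
```

```text
[[0.6573 0.3399]
 [0.626  0.0497]
 [0.488  0.0653]
 [0.5204 0.3526]]
[ 0.5719  0.202  -0.1085] [-0.0569 -1.3362 -0.1829  0.5306  0.625  -0.1057 -0.3851  0.9113]
pad [0.4467 0.2156] obs [0.4506 0.2182 0.036 ]
stamp [0.5787 0.2636]
stamp [0.5652 0.1403]
tray [ 0.5892 -0.2206]
[[-0.9377  0.3474 -0.0004]
 [ 0.3474  0.9377 -0.0009]
 [ 0.0001 -0.001  -1.    ]]
```

>>> jog_arm:
  motion:
    - [-0.034, -0.019, 0, 0, 0, 0, -1]
    - [-0.034, -0.019, 0, 0, 0, 0, -1]
    - [-0.034, -0.019, 0, 0, 0, 0, -1]
    - [-0.034, -0.019, 0, 0, 0, 0, -1]
    - [-0.034, -0.019, 0, 0, 0, 0, -1]
  squeeze: 10

```text
time_s: 0.6
ee_pos: [0.3181, 0.3662, 0.2052]
eef_rot: [-3.141, -0.0, 2.787]
force: [0.3, 1.2, -0.4]
grip_width: 0.0575
grip_force: 0.0
```

>>> jog_arm:
  motion:
    - [-0.034, -0.019, 0, 0, 0, 0, -1]
    - [-0.034, -0.019, 0, 0, 0, 0, -1]
    - [-0.034, -0.019, 0, 0, 0, 0, -1]
    - [-0.034, -0.019, 0, 0, 0, -0.123, -1]
    - [-0.034, -0.019, 0, 0, 0, -0.123, -1]

```text
time_s: 1.1
ee_pos: [0.4479, 0.2212, 0.2054]
eef_rot: [-3.141, -0.0, 3.037]
force: [-0.2, 0.3, -0.4]
grip_width: 0.0172
grip_force: 0.0
```

>>> jog_arm:
  motion:
    - [0, 0, 0.03, 0, 0, 0, -1]
    - [0, 0, 0.03, 0, 0, 0, -1]
    - [0, 0, 0, 0, 0, 0, -1]
    - [0, 0, 0, 0, 0, 0, -1]

```text
time_s: 1.5
ee_pos: [0.4473, 0.2229, 0.146]
eef_rot: [-3.141, -0.0, 3.033]
force: [-0.0, 0.2, 0.2]
grip_width: 0.0009
grip_force: 0.0
```

Run:
```python
from h import *
o=ctrl.get_obs(); print(o); m=snap('wrist','w1.png'); print(proj(m,[[.4475,.2165,.036],[.5652,.1403,.07],o['ee_pos']]))
```

```text
{'time_s': 1.5, 'qpos': array([ 0.389 ,  0.2486,  1.7317,  0.    ,  1.1618, -1.0732]), 'joint_vel': array([ 0.0042, -0.0265, -0.0247,  0.0004,  0.0012,  0.0006]), 'tau': array([ -0.3344, -45.0964, -30.66  ,   0.0122,  -0.1009,  -0.0027]), 'ee_pos': array([0.4473, 0.2229, 0.146 ]), 'eef_rot': array([-3.1413, -0.0005,  3.0329]), 'force': array([-0.04  ,  0.1694,  0.203 ]), 'moment': array([ 0.0129,  0.0183, -0.0636]), 'grip_force': 0.0, 'grip_width': 0.0008821304328726692}
[[314.1212 233.8161]
 [229.7695 407.3555]
 [321.9622 284.2475]]
```

View pics/w1.png

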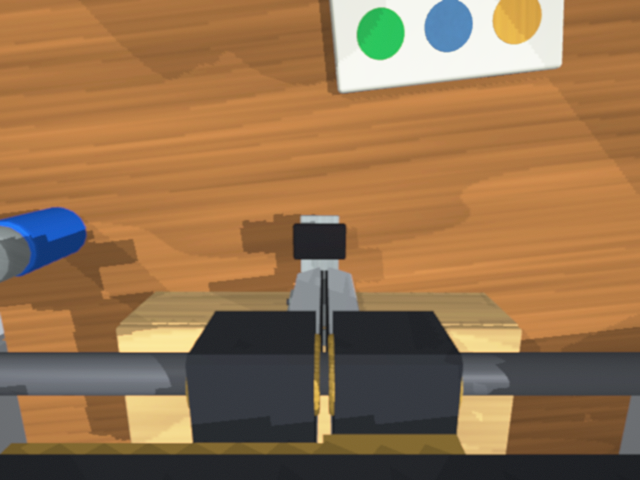

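The wrist view shows the pad centred at (319,241). That is about 4 mm further +y and 4 mm further +x than my estimate, so I'll aim for (0.4505, 0.2195).

>>> jog_arm:
  motion:
    - [-0.0036, -0.003, 0.03, 0, 0, 0, -1]
    - [0, 0, 0.03, 0, 0, 0, -1]
    - [0, 0, 0.02, 0, 0, 0, -1]
    - [0, 0, 0.01, 0, 0, 0, -1]
    - [0, 0, 0, 0, 0, 0, -1]

```text
time_s: 2.05
ee_pos: [0.4507, 0.2196, 0.0557]
eef_rot: [-3.142, -0.0, 3.033]
force: [-0.3, -1.0, 0.1]
grip_width: 0.0002
grip_force: 0.0
```

>>> jog_arm:
  motion:
    - [0, 0, 0.003, 0, 0, 0, -1]
    - [0, 0, 0.003, 0, 0, 0, -1]
    - [0, 0, 0.002, 0, 0, 0, -1]
    - [0, 0, 0, 0, 0, 0, -1]

```text
time_s: 2.45
ee_pos: [0.4506, 0.2194, 0.0476]
eef_rot: [3.142, 0.0, 3.033]
force: [0.2, 0.0, -1.2]
grip_width: 0.0004
grip_force: 0.0
```

>>> jog_arm:
  motion:
    - [0, 0, 0.001, 0, 0, 0, -1]
    - [0, 0, 0.001, 0, 0, 0, -1]
    - [0, 0, 0.001, 0, 0, 0, -1]
    - [0, 0, 0, 0, 0, 0, -1]

```text
time_s: 2.85
ee_pos: [0.4505, 0.2194, 0.0443]
eef_rot: [-3.141, -0.0, 3.033]
force: [-0.5, -0.3, 0.6]
grip_width: 0.0004
grip_force: 0.0
```

>>> jog_arm:
  motion:
    - [0, 0, 0.001, 0, 0, 0, -1]
    - [0, 0, 0.001, 0, 0, 0, -1]
    - [0, 0, 0, 0, 0, 0, -1]

```text
time_s: 3.15
ee_pos: [0.4507, 0.2194, 0.0425]
eef_rot: [3.142, 0.0, 3.033]
force: [-0.5, 0.3, 3.8]
grip_width: 0.0005
grip_force: 1.7
```

>>> jog_arm:
  motion:
    - [0, 0, 0.001, 0, 0, 0, -1]
    - [0, 0, 0.001, 0, 0, 0, -1]
    - [0, 0, 0, 0, 0, 0, -1]

```text
time_s: 3.45
ee_pos: [0.4505, 0.2195, 0.0406]
eef_rot: [3.142, -0.0, 3.033]
force: [-2.2, 0.1, 5.3]
grip_width: 0.0004
grip_force: 2.7
```

>>> jog_arm:
  motion:
    - [0, 0, 0.001, 0, 0, 0, -1]
    - [0, 0, 0.001, 0, 0, 0, -1]
    - [0, 0, 0, 0, 0, 0, -1]

```text
time_s: 3.75
ee_pos: [0.4504, 0.2195, 0.0386]
eef_rot: [3.142, -0.0, 3.033]
force: [-4.0, 0.9, 6.9]
grip_width: 0.0008
grip_force: 3.4
```

```bash
cat > d.py <<'E'
from h import *
a=ctrl.camera('side').astype(int); b=cv2.imread('pics/side0.png')[:,:,::-1].astype(int)
d=np.abs(a-b).max(2)[280:380,170:280]; print((d>40).sum(), ctrl.get_obs()['ee_pos'],ctrl.get_obs()['force'])
E
python3 d.py
```

```text
1 [0.4505 0.2195 0.0386] [-3.6267 -0.1516  5.2291]
```

>>> jog_arm:
  motion:
    - [0, 0, 0.001, 0, 0, 0, -1]
    - [0, 0, 0, 0, 0, 0, -1]
    - [0, 0, 0, 0, 0, 0, -1]

```text
time_s: 4.1
ee_pos: [0.4505, 0.2195, 0.0377]
eef_rot: [3.141, -0.0, 3.033]
force: [-3.7, 0.0, 7.7]
grip_width: 0.0005
grip_force: 3.7
```

```bash
python3 d.py
```

```text
1 [0.4505 0.2195 0.0377] [-3.5984 -0.7768  7.8463]
```

>>> jog_arm:
  motion:
    - [0, 0, 0.001, 0, 0, 0, -1]
    - [0, 0, 0, 0, 0, 0, -1]
    - [0, 0, 0, 0, 0, 0, -1]

```text
time_s: 4.45
ee_pos: [0.4505, 0.2195, 0.0367]
eef_rot: [3.141, -0.0, 3.033]
force: [-4.1, 0.1, 6.8]
grip_width: 0.0008
grip_force: 3.5
```

```bash
python3 d.py
```

```text
10 [0.4505 0.2195 0.0367] [-2.878   0.633   6.6744]
```

>>> jog_arm:
  motion:
    - [0, 0, 0.0007, 0, 0, 0, -1]
    - [0, 0, 0, 0, 0, 0, -1]
    - [0, 0, 0, 0, 0, 0, -1]

```text
time_s: 4.8
ee_pos: [0.4505, 0.2195, 0.0361]
eef_rot: [3.141, -0.0, 3.033]
force: [-4.0, -0.4, 7.9]
grip_width: 0.0004
grip_force: 4.4
```

```bash
python3 d.py
```

```text
480 [0.4505 0.2195 0.0361] [-3.7468 -0.2683  7.973 ]
```

>>> jog_arm:
  motion:
    - [0, 0, 0, 0, 0, 0, -1]
    - [0, 0, 0, 0, 0, 0, -1]
    - [0, 0, 0, 0, 0, 0, -1]
    - [0, 0, 0, 0, 0, 0, -1]
    - [0, 0, 0, 0, 0, 0, -1]

```text
time_s: 5.35
ee_pos: [0.4505, 0.2195, 0.0361]
eef_rot: [3.141, -0.0, 3.033]
force: [-4.7, -0.5, 8.8]
grip_width: 0.0006
grip_force: 4.4
```

```bash
python3 d.py
```

```text
4115 [0.4505 0.2195 0.0361] [-3.6844  0.1455  8.8213]
```

The lid is swinging, so I'll hold still until it's open and then lift straight up.

>>> jog_arm:
  motion:
    - [0, 0, 0, 0, 0, 0, -1]
    - [0, 0, 0, 0, 0, 0, -1]
    - [0, 0, 0, 0, 0, 0, -1]
    - [0, 0, 0, 0, 0, 0, -1]
    - [0, 0, 0, 0, 0, 0, -1]

```text
time_s: 5.9
ee_pos: [0.4505, 0.2195, 0.0361]
eef_rot: [3.141, -0.0, 3.033]
force: [-3.3, -0.2, 8.2]
grip_width: 0.0006
grip_force: 4.4
```

>>> jog_arm:
  motion:
    - [0, 0, 0, 0, 0, 0, -1]
    - [0, 0, 0, 0, 0, 0, -1]
    - [0, 0, 0, 0, 0, 0, -1]
    - [0, 0, 0, 0, 0, 0, -1]
    - [0, 0, 0, 0, 0, 0, -1]

```text
time_s: 6.4
ee_pos: [0.4505, 0.2195, 0.0361]
eef_rot: [3.141, -0.0, 3.033]
force: [-3.9, 0.3, 8.6]
grip_width: 0.0008
grip_force: 4.4
```

>>> jog_arm:
  motion:
    - [0, 0, -0.002, 0, 0, 0, -1]
    - [0, 0, -0.005, 0, 0, 0, -1]
    - [0, 0, -0.01, 0, 0, 0, -1]
    - [0, 0, -0.03, 0, 0, 0, -1]
    - [0, 0, -0.03, 0, 0, 0, -1]

```text
time_s: 6.9
ee_pos: [0.4502, 0.2192, 0.1137]
eef_rot: [-3.141, -0.001, 3.033]
force: [0.0, -0.1, -0.1]
grip_width: 0.0002
grip_force: 0.0
```

>>> jog_arm:
  motion:
    - [0, 0, -0.03, 0, 0, 0, -1]
    - [0, 0, -0.03, 0, 0, 0, -1]
    - [0, 0, -0.03, 0, 0, 0, -1]
    - [0, 0, 0, 0, 0, 0, -1]
    - [0, 0, 0, 0, 0, 0, -1]

```text
time_s: 7.4
ee_pos: [0.4505, 0.2194, 0.203]
eef_rot: [3.141, 0.001, 3.033]
force: [0.1, 0.4, -0.7]
grip_width: 0.0004
grip_force: 0.0
```

Run:
```python
from h import *
o=ctrl.get_obs(); print(o['ee_pos'],o['eef_rot'],o['time_s']); snap('top','t2.png'); snap('side','s2.png')
a=cv2.imread('pics/t2.png')[150:290,90:270]; b=cv2.imread('pics/s2.png')[240:480,140:400]
a=cv2.resize(a,(540,420),interpolation=cv2.INTER_CUBIC)
cv2.imwrite('pics/t2c.png',np.hstack([a,np.vstack([b,np.zeros((180,260,3),np.uint8)])]))
```

```text
[0.4505 0.2194 0.203 ] [3.1413 0.0006 3.0328] 7.4
```

View pics/t2c.png

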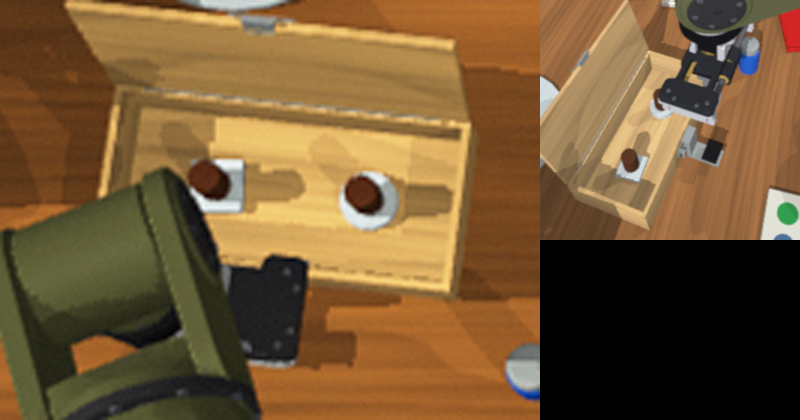

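The lid stands fully open. The square stamp is the left (+y) one, with its handle top near crop (210,180). The round one is at (364,195).

Run:
```python
from h import *
m=ctrl.camera_model('top')
for p,z in [((208,180),.058),((218,186),.016),((364,195),.058)]: print(unproj(m,np.array(p)/3+[90,150],z))
```

```text
[0.5809 0.2634 0.058 ]
[0.5842 0.2654 0.016 ]
[0.5681 0.1371 0.058 ]
```

>>> jog_arm:
  motion:
    - [-0.032, 0.015, 0, 0, 0, 0, 0.4]
    - [-0.032, 0.015, 0, 0, 0, 0, 0.4]
    - [-0.032, 0.015, 0, 0, 0, 0, 0.4]
    - [-0.03, 0.014, 0, 0, 0, 0, 0.4]
    - [0, 0, 0, 0, 0, 0, 0.4]

```text
time_s: 8.0
ee_pos: [0.5839, 0.2646, 0.1996]
eef_rot: [-3.14, -0.003, 3.032]
force: [-0.5, -0.5, -0.5]
grip_width: 0.0373
grip_force: 0.0
```

>>> jog_arm:
  motion:
    - [0, 0, 0.03, 0, 0, 0, 0.4]
    - [0, 0, 0.03, 0, 0, 0, 0.4]
    - [0, 0, 0, 0, 0, 0, 0.4]
    - [0, 0, 0, 0, 0, 0, 0.4]

```text
time_s: 8.4
ee_pos: [0.5819, 0.2643, 0.143]
eef_rot: [-3.141, -0.001, 3.033]
force: [-0.2, 0.4, 0.5]
grip_width: 0.065
grip_force: 0.0
```

Run:
```python
from h import *
o=ctrl.get_obs(); print(o['ee_pos'],o['eef_rot'],o['time_s'],o['grip_width']); m=snap('wrist','w3.png'); print(proj(m,[[.582,.2645,.058],[.582,.2645,.016]]))
```

```text
[0.5819 0.2643 0.143 ] [-3.1412 -0.0009  3.0328] 8.4 0.06498745475174908
[[322.7883 241.0819]
 [322.8825 228.0941]]
```

View pics/w3.png

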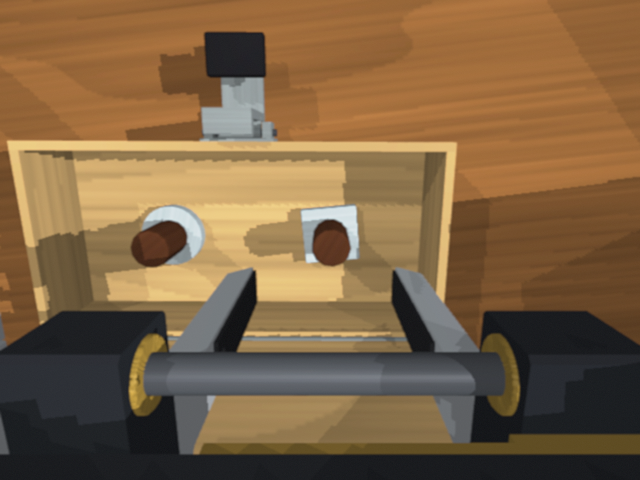

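The handle top is at (331,246) and the finger midline at about (323,·), so I need to shift about +5 mm along y and +3 mm along x. Then I'll descend 116 mm.

>>> jog_arm:
  motion:
    - [-0.0025, 0.005, 0.025, 0, 0, 0, 0.4]
    - [0, 0, 0.03, 0, 0, 0, 0.4]
    - [0, 0, 0.02, 0, 0, 0, 0.4]
    - [0, 0, 0, 0, 0, 0, 0.4]
    - [0, 0, 0, 0, 0, 0, 0.4]

```text
time_s: 8.95
ee_pos: [0.586, 0.2694, 0.0697]
eef_rot: [3.141, 0.002, 3.033]
force: [-0.2, 0.0, 0.9]
grip_width: 0.0657
grip_force: 0.0
```

Run:
```python
from h import *
o=ctrl.get_obs(); print(o['ee_pos'],o['eef_rot'],o['time_s'],o['force']); m=snap('wrist','w4.png'); print(proj(m,[o['ee_pos'],[o['ee_pos'][0],o['ee_pos'][1],.058]]))
```

```text
[0.586  0.2694 0.0697] [3.1406 0.0019 3.0328] 8.95 [-0.2262  0.0056  0.9029]
[[321.9884 284.332 ]
 [322.0424 276.1652]]
```

View pics/w4.png

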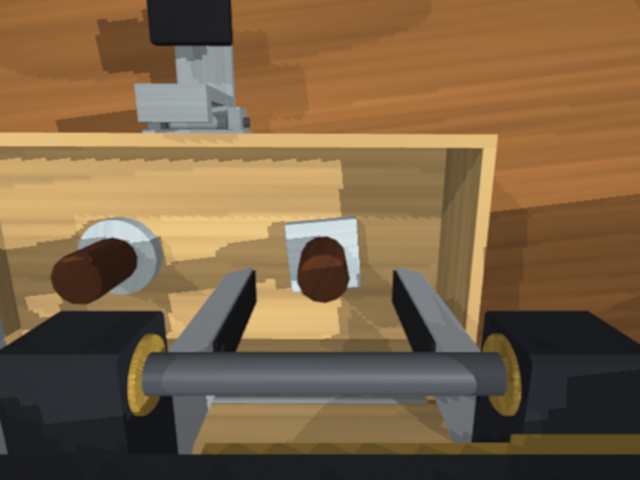

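The handle top is centred at about (324,277), and the TCP axis projects to (322,276), so they're aligned. Descending to grip.

>>> jog_arm:
  motion:
    - [0, 0, 0.02, 0, 0, 0, 0.4]
    - [0, 0, 0.015, 0, 0, 0, 0.4]
    - [0, 0, 0.007, 0, 0, 0, 0.4]
    - [0, 0, 0, 0, 0, 0, 0.4]
    - [0, 0, 0, 0, 0, 0, 0.4]

```text
time_s: 9.5
ee_pos: [0.5856, 0.2692, 0.0265]
eef_rot: [3.141, 0.001, 3.033]
force: [0.6, 0.2, -0.4]
grip_width: 0.0657
grip_force: 0.0
```

>>> jog_arm:
  motion:
    - [0, 0, 0, 0, 0, 0, -1]
    - [0, 0, 0, 0, 0, 0, -1]
    - [0, 0, 0, 0, 0, 0, -1]
    - [0, 0, 0, 0, 0, 0, -1]
    - [0, 0, 0, 0, 0, 0, -1]
  squeeze: 12

```text
time_s: 10.0
ee_pos: [0.5853, 0.2691, 0.0258]
eef_rot: [3.142, 0.0, 3.033]
force: [0.2, 0.0, 0.3]
grip_width: 0.0294
grip_force: 0.0
```

>>> jog_arm:
  motion:
    - [0, 0, 0, 0, 0, 0, -1]
    - [0, 0, 0, 0, 0, 0, -1]

```text
time_s: 10.2
ee_pos: [0.5853, 0.2691, 0.0258]
eef_rot: [3.142, 0.0, 3.033]
force: [-0.6, 1.0, -0.1]
grip_width: 0.0276
grip_force: 12.0
```

>>> jog_arm:
  motion:
    - [0, 0, -0.01, 0, 0, 0, -1]
    - [0, 0, -0.02, 0, 0, 0, -1]
    - [0, 0, -0.03, 0, 0, 0, -1]
    - [0, 0, -0.03, 0, 0, 0, -1]
    - [0, 0, -0.03, 0, 0, 0, -1]

```text
time_s: 10.7
ee_pos: [0.5851, 0.269, 0.1476]
eef_rot: [3.142, 0.0, 3.033]
force: [0.8, 0.1, -1.2]
grip_width: 0.0279
grip_force: 12.0
```

>>> jog_arm:
  motion:
    - [0, 0, -0.03, 0, 0, 0, -1]
    - [0.01, 0, -0.02, 0, 0, 0, -1]
    - [0.02, 0, 0, 0, 0, 0, -1]
    - [0.02, 0, 0, 0, 0, 0, -1]
    - [0.015, 0, 0, 0, 0, 0, -1]

```text
time_s: 11.2
ee_pos: [0.5196, 0.2762, 0.1965]
eef_rot: [3.141, 0.0, 3.033]
force: [0.2, 0.9, -2.1]
grip_width: 0.0274
grip_force: 12.0
```

>>> jog_arm:
  motion:
    - [0, -0.03, 0, 0, 0, 0, -1]
    - [0, -0.04, 0, 0, 0, 0, -1]
    - [0, -0.04, 0, 0, 0, 0, -1]
    - [0, -0.04, 0, 0, 0, 0, -1]
    - [0, -0.04, 0, 0, 0, 0, -1]

```text
time_s: 11.7
ee_pos: [0.4995, 0.0858, 0.1965]
eef_rot: [3.141, 0.001, 3.033]
force: [1.2, -0.5, -2.0]
grip_width: 0.028
grip_force: 12.0
```

>>> jog_arm:
  motion:
    - [0, -0.04, 0, 0, 0, 0, -1]
    - [0, -0.04, 0, 0, 0, 0, -1]
    - [-0.02, -0.04, 0, 0, 0, 0, -1]
    - [-0.02, -0.04, 0, 0, 0, 0, -1]
    - [-0.02, -0.04, 0, 0, 0, 0, -1]

```text
time_s: 12.2
ee_pos: [0.5382, -0.1199, 0.1967]
eef_rot: [-3.141, 0.001, 3.033]
force: [1.3, 0.6, -1.7]
grip_width: 0.0279
grip_force: 12.0
```

>>> jog_arm:
  motion:
    - [-0.02, -0.04, 0, 0, 0, 0, -1]
    - [-0.02, -0.04, 0, 0, 0, 0, -1]
    - [-0.02, -0.016, 0, 0, 0, 0, -1]
    - [0, 0, 0, 0, 0, 0, -1]
    - [0, 0, 0, 0, 0, 0, -1]

```text
time_s: 12.7
ee_pos: [0.587, -0.22, 0.1957]
eef_rot: [3.141, -0.0, 3.032]
force: [-0.6, 0.1, -0.9]
grip_width: 0.0277
grip_force: 12.0
```

Run:
```python
from h import *
o=ctrl.get_obs(); print(o['ee_pos'],o['eef_rot'],o['time_s'],o['grip_force'],o['qpos']); snap('wrist','w5.png'); snap('side','s5.png')
a=cv2.imread('pics/w5.png'); b=cv2.imread('pics/s5.png')
cv2.imwrite('pics/m5.png',np.hstack([cv2.resize(a,(400,300)),cv2.resize(b,(400,300))]))
```

```text
[ 0.587  -0.22    0.1957] [ 3.1414 -0.0005  3.0324] 12.7 12.000002413988113 [-0.417   0.4805  1.295   0.0001  1.3667 -1.8787]
```

View pics/m5.png

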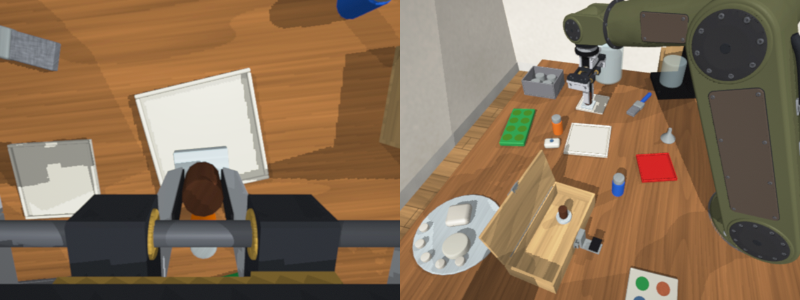

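The stamp is held upright above the large white tray, and the round stamp is still in the case. Lowering it.

>>> jog_arm:
  motion:
    - [0, 0, 0.03, 0, 0, 0, -1]
    - [0, 0, 0.04, 0, 0, 0, -1]
    - [0, 0, 0.04, 0, 0, 0, -1]
    - [0, 0, 0.03, 0, 0, 0, -1]
    - [0, 0, 0.015, 0, 0, 0, -1]

```text
time_s: 13.3
ee_pos: [0.586, -0.2187, 0.0386]
eef_rot: [3.141, -0.003, 3.034]
force: [0.5, 0.8, -1.8]
grip_width: 0.0278
grip_force: 12.0
```

>>> jog_arm:
  motion:
    - [0, 0, 0.005, 0, 0, 0, -1]
    - [0, 0, 0.003, 0, 0, 0, -1]
    - [0, 0, 0.002, 0, 0, 0, -1]
    - [0, 0, 0, 0, 0, 0, -1]
    - [0, 0, 0, 0, 0, 0, -1]

```text
time_s: 13.8
ee_pos: [0.5875, -0.2202, 0.0316]
eef_rot: [-3.141, 0.001, 3.033]
force: [-0.4, 0.3, -0.7]
grip_width: 0.0283
grip_force: 12.0
```

>>> jog_arm:
  motion:
    - [0, 0, 0.002, 0, 0, 0, -1]
    - [0, 0, 0.001, 0, 0, 0, -1]
    - [0, 0, 0.001, 0, 0, 0, -1]
    - [0, 0, 0, 0, 0, 0, -1]

```text
time_s: 14.2
ee_pos: [0.5871, -0.22, 0.0266]
eef_rot: [3.142, -0.0, 3.033]
force: [-0.9, -0.6, -0.7]
grip_width: 0.0279
grip_force: 12.0
```

>>> jog_arm:
  motion:
    - [0, 0, 0.001, 0, 0, 0, -1]
    - [0, 0, 0.0005, 0, 0, 0, -1]
    - [0, 0, 0, 0, 0, 0, -1]

```text
time_s: 14.5
ee_pos: [0.5873, -0.2201, 0.0258]
eef_rot: [-3.141, 0.0, 3.033]
force: [-3.1, 0.8, 4.5]
grip_width: 0.0275
grip_force: 12.0
```

>>> jog_arm:
  motion:
    - [0, 0, 0.0005, 0, 0, 0, -1]
    - [0, 0, 0, 0, 0, 0, -1]
    - [0, 0, 0, 0, 0, 0, -1]

```text
time_s: 14.8
ee_pos: [0.5873, -0.2201, 0.0257]
eef_rot: [-3.141, 0.0, 3.033]
force: [-5.6, 2.3, 10.4]
grip_width: 0.028
grip_force: 12.0
```

It's resting on the tray floor with light contact. I'll back off slightly, release and retreat upwards.

>>> jog_arm:
  motion:
    - [0, 0, -0.0005, 0, 0, 0, -1]
    - [0, 0, 0, 0, 0, 0, -0.2]
    - [0, 0, 0, 0, 0, 0, 0.2]
    - [0, 0, 0, 0, 0, 0, 0.4]
    - [0, 0, 0, 0, 0, 0, 0.4]

```text
time_s: 15.3
ee_pos: [0.5871, -0.22, 0.0251]
eef_rot: [3.142, -0.0, 3.033]
force: [-0.5, 0.3, 0.6]
grip_width: 0.0564
grip_force: 0.0
```

>>> jog_arm:
  motion:
    - [0, 0, 0, 0, 0, 0, 0.4]
    - [0, 0, -0.01, 0, 0, 0, 0.4]
    - [0, 0, -0.02, 0, 0, 0, 0.4]
    - [0, 0, -0.04, 0, 0, 0, 0.4]
    - [0, 0, -0.04, 0, 0, 0, 0.4]

```text
time_s: 15.8
ee_pos: [0.5869, -0.2199, 0.137]
eef_rot: [3.141, -0.001, 3.033]
force: [0.4, -0.5, 0.3]
grip_width: 0.0657
grip_force: 0.0
```

>>> jog_arm:
  motion:
    - [0, 0, -0.04, 0, 0, 0, 0.4]
    - [0, 0, -0.03, 0, 0, 0, 0.4]
    - [0.04, 0, 0, 0, 0, 0, 0.4]
    - [0.04, 0, 0, 0, 0, 0, 0.4]
    - [0, 0, 0, 0, 0, 0, 0.4]

```text
time_s: 16.3
ee_pos: [0.5044, -0.2107, 0.206]
eef_rot: [3.141, -0.001, 3.032]
force: [0.0, -0.7, -0.1]
grip_width: 0.0658
grip_force: 0.0
```

Run:
```python
from h import *
o=ctrl.get_obs(); print(o['ee_pos'],o['force'],o['time_s']); snap('top','t6.png'); snap('side','s6.png')
a=cv2.imread('pics/t6.png'); b=cv2.imread('pics/s6.png')
cv2.imwrite('pics/m6.png',np.hstack([cv2.resize(a,(400,300)),cv2.resize(b,(400,300))]))
```

```text
[ 0.5044 -0.2107  0.206 ] [ 0.0343 -0.7091 -0.0627] 16.3
```

View pics/m6.png

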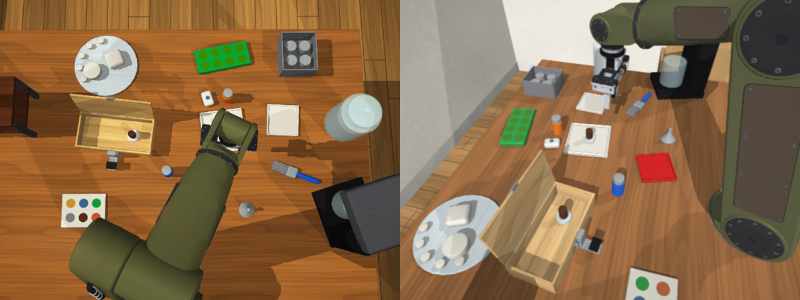

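The side view shows the square stamp upright in the tray at about (590,133), the round stamp in the case and the lid open. Everything else is undisturbed.

```bash
python3 -c "
from station import ctrl
print(ctrl.hand_in())"
```

```text
the job is handed in; nothing more can be done
None
```

The job is handed in at about 16 s of the 70 s allowed: the latch let go at about 8 N, the lid swung open untouched, and the square stamp stands upright in the white tray, with the round one still in the case and nothing else disturbed.

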